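# Add a slotted weight to the glue press

### The arm

A 6-joint arm with a two-finger parallel gripper is mounted at the origin on the work surface. World frame = base frame: x ahead of the robot, y to its left, z up, the work surface at z = 0. Lengths are in m, angles in rad, forces in N, time in s.
With the tool pointing down it reaches from about 0.325 to 1 m from the base axis. Payload 5.1 kg.
Tool frame: the origin (TCP) lies on the mounting face of the last link; the fingertips stand 173 mm ahead of it and the grasp point (between the pads) lies 155 mm ahead of it; z points along the fingers, x is the direction in which the jaws open and shut, and the axes are right-handed (so a half turn about z gives the same grasp; the last joint's range is limited). The gripper opens to 85 mm and grips with 20 to 120 N. Pads are 22 mm wide; open, the fingers measure 114 mm over their backs; the gripper's body (76 mm by 85 mm) begins 54 mm behind the grasp point. The pads swing forward as they close: fully open they stand 13 mm farther back than shut.
Start: joints at [1.019, 0.124, 1.65, -0, 1.367, -0.083], TCP at [0.294, 0.58, 0.405] pointing down, gripper open.
Joint ranges: [-2.61, 2.61], [-1.02, 2.33], [0.03, 2.71], [-1.35, 4.49], [0.32, 2.68], [-2.91, 2.91]. Speed limits (rad/s): [2.57, 2.57, 3.14, 3.14, 3.14, 3.14].

### API

Orientations are given as a unit quaternion [x, y, z, w].
In Python, from rig import * gives the robot as it stands.
- The arm moves only by the tool step_arm, never from a script. Its argument "moves" is text: rows parted by semicolons, each of 7 numbers parted by spaces: the finger opening in mm, from 0 to 85.4, then the shift along the tool's x, y, z in mm, then the turn, a rotation vector about the tool's x, y, z in degrees. In form: gripper x y z rx ry rz; .... A call has 1 to 20 rows; each row is the pose to reach, as a shift and turn from the pose measured when the call began, along the tool's axes at that moment; what a row does not reach only later rows make up. A row lasts 1/8 s, in which the tool goes at most 62.5 mm and 10.7 degrees, less where a joint would pass 70% of its speed; a pose out of reach is approached as far as the arm can. A call with a gripper value outside its range is refused whole. The fingers move at their own pace and stop on an object; the grip force is fixed at half the most. Time passes only in rows, so rows that repeat a pose let the fingers close. It gives the time, the measured TCP pose, the force and the opening at its end, in the units of the state.
- get_state(): the state, without advancing time (a new reading comes with each control period).
- get_image(name): name is "scene" or "top" or "wrist"; returns a dict with "image" (400x640x3 uint8, blue, green, red), "camera_matrix" (3x3 intrinsics, pixels), "k1" (the pictures are not rectified: a ray, as slopes to the right and down, at radius r is drawn at 1 + k1 r^2 times it, then the intrinsics apply), "world_from_camera" (4x4, takes a point from camera to world coordinates). Camera axes: x right, y up, looking along -z (the intrinsics and any distortion apply to the point x, -y, -z); pixel columns grow to the right and rows downward; lengths in m; the calibration is good to about 2 mm. A picture is of the moment at which its call begins. There is no depth.
- job_done(): hands the job in, once; it reports no verdict.
The state is a dict: "clock": time; "joints": joint angles; "qd": joint speeds; "effort": joint torques, N m; "position": TCP position; "tool_rot": TCP orientation; "force": force on the tool from outside, world axes, zero at the start; "wrist_torque": the same for the moment, N m; "opening": finger opening in m.
Only numpy, scipy, OpenCV 4.12 (cv2) and the standard library are available. Lean on these libraries where they do the work, as an engineer would, in place of code of your own. Each camera call takes 0.05 s, during which the arm holds its last target.

### The job

The glue press on the desk already carries one slotted weight. Slide the thick loose slotted weight sideways onto the press's stem, turn it so that its slot faces away from the slot of the weight below, and let it down over that weight's rib until it sits flat and fully home and its load brings the ram down. Go gently, never shoving hard on the stem or the stack (more than about 25 N would bend it), let go, and leave the other things on the desk where they are.

Things in the scene. Friction and masses are not known exactly. Their poses are not given: they have to be found in the camera images.
- weight_mid (a point): Centre (half-way up) of the thick loose slotted weight, the one to load: a steel disc 60 mm across, 20 mm thick, about 0.36 kg, flat on the desk (z = 0). A round bore 20 mm across in its middle is open to the rim along +x by a slot 11 mm wide, its mouth flared to 18 mm over the last 5 mm. z up. Grip it across y by the top 15 mm of its rim; a grip along x covers the slot.
- weight: The same thick weight: origin at the middle of its underside, same axes. On its upper face, on the -x side, stands a rib like the earlier weight's. When the back of its bore touches the stem's narrow edge, its centre is 2 mm past the stem axis.
- stem (a point): On the axis of the upright stem, at the underside of its head; the earlier weight's upper face is 41 mm below, its rib top 36 mm below. The stem is a flat bar, 16 mm along x and 8 mm along y: the slot passes it only along +x or -x, and in the bore it lets the weight turn. The head, 26 mm across and 6 mm tall, is too wide for the bore. Under it the thick weight with its own rib has 11 mm of height to spare above the earlier rib.
- press: The press's grey frame, fixed to the desk, foot 130 by 110 mm, origin on the desk under the stem axis. The earlier weight (steel disc 60 mm across, 16 mm thick) on it has a radial rib on top: 5 mm tall, 8 mm wide (5 mm at its top), 14 to 26 mm from the axis, opposite its own slot. Which way the rib points is not measured: 34 to 92 degrees anticlockwise from the stem's +x, seen from above.
- ram: The ram carries stem and earlier weight: a pan 58 mm across, upper face at this origin, 104 mm above the desk. It only goes up and down: a spring holds it up, it starts to sink at 0.4 N, meets a firm stop 2.5 mm lower at about 2.2 N. The new weight rides 5 mm high while on the rib; home, its slot is over the rib, its centre 31 mm below point stem. The earlier weight turns only under 0.9 N m or more.
- thin_mid (a point): Centre of a thin loose slotted weight, same outline but only 9 mm thick; not to be used, leave it alone.
- eraser: White eraser 48 by 22 by 13 mm, origin under its middle; leave alone.
- phone: Black slab phone 150 by 74 by 9 mm, long along x, origin under its middle; leave alone.
- pen_cup: White ceramic cup of pens, 76 mm across, 95 mm tall (pens to 138 mm), origin under its middle; leave alone.
- awl: Awl-like hand tool about 150 mm long lying along its x; leave alone.
- glue_jar: Closed jar 56 mm across and 70 mm tall, origin under its middle; leave alone.
Things that resemble listed ones, but are neither listed nor needed, are in the scene too. What is shaped like the weight but blue or brown is not meant.

How it is judged:
On the way:
1. the thick weight is on the stem, above the rib of the earlier weight (horizontal distance between weight_mid and stem below 0.006 m and z of weight_mid in the frame of stem between -0.0275 and -0.01 m), for 0.1 s.
At the end, for the whole second after the job is handed in: The thick weight lies flat on the earlier weight with its slot over the rib: centre 29.5 to 32.5 mm below the stem point (the underside of the head) and within 3.5 mm of its axis, tilt under 0.05 rad, at rest and released, the ram more than 1.5 mm down (z of weight_mid in the frame of stem between -0.0325 and -0.0295 m and horizontal distance between weight_mid and stem below 0.0035 m and angle between weight_mid's own z axis and vertical below 0.05 rad and distance of ram from where it was at the start of the episode above 0.0015 m and linear speed of weight below 0.01 m/s); the robot touches nothing.
It fails at once if the weight pressed on the stem or the stack with more than 25 N (contact force between weight and ram above 25 N).
It fails at once if the robot itself pushed the ram, its stem or the earlier weight with more than 25 N (contact force between the arm and ram above 25 N).
It fails at once if another thing on the desk was moved more than 20 mm (distance of any of thin_mid, eraser, phone, pen_cup, awl, glue_jar from where it was at the start of the episode above 0.02 m).
It also fails if it takes over 72 s, if anything falls off the work surface, if the arm or the gripper's body presses on something with over 40 N, if the wrist force passes 120 N, or if a joint passes its speed limit or range.

## Working session

There is one attempt and no reset: what is moved stays moved. The work goes in short steps, Python scripts to look and compute and a tool call to move; the robot and the scene stay as the last step left them, time stands still between calls to the robot, and variables do not carry over. Pictures are saved under pics/ and viewed, and the job is handed in when it is done.

Besides the shell and the picture viewer there is one more tool, called in YAML: its name, and indented under it one key for each argument. step_arm: Moves the arm, as the interface text tells. Its arguments: {"type":"object","properties":{"moves":{"type":"string"}},"required":["moves"]}

```bash
ls; mkdir -p pics
cat > h.py <<'E'
from rig import *
import numpy as np, cv2
def snap(n,f):
    d=get_image(n); cv2.imwrite('pics/'+f+'.png',d['image']); np.savez('pics/'+f+'.npz',**{k:np.array(v) for k,v in d.items()}); return d
def load(f): return dict(np.load('pics/'+f+'.npz'))
def ray(d,u,v):
    K=np.array(d['camera_matrix']);k1=float(d['k1'])
    xd=np.array([(u-K[0,2])/K[0,0],(v-K[1,2])/K[1,1]]);x=xd.copy()
    for _ in range(30): x=xd/(1+k1*(x@x))
    T=np.array(d['world_from_camera']);r=T[:3,:3]@np.array([x[0],-x[1],-1.]);return T[:3,3],r/np.linalg.norm(r)
def onz(d,u,v,z):
    o,r=ray(d,u,v);return o+r*(z-o[2])/r[2]
def proj(d,p):
    T=np.array(d['world_from_camera']);K=np.array(d['camera_matrix']);c=T[:3,:3].T@(np.array(p)-T[:3,3]);x=np.array([c[0],-c[1]])/-c[2]
    x=x*(1+float(d['k1'])*(x@x));return np.array([K[0,0]*x[0]+K[0,2],K[1,1]*x[1]+K[1,2]])
def tri(l):
    A=np.zeros((3,3));b=np.zeros(3);R=[ray(*q) for q in l]
    for o,r in R:
        P=np.eye(3)-np.outer(r,r);A+=P;b+=P@o
    p=np.linalg.solve(A,b);return p,[float(np.linalg.norm((np.eye(3)-np.outer(r,r))@(p-o))) for o,r in R]
E
python3 - <<'E'
from h import *
for n in ['scene','top','wrist']:
    d=snap(n,n+'0'); print(n,np.array(d['world_from_camera']).round(3).tolist(),np.array(d['camera_matrix']).round(1).tolist(),d['k1'])
print(get_state())
E
```

```text
pics
scene [[0.193, -0.832, 0.52, 1.091], [0.981, 0.161, -0.107, -0.08], [0.006, 0.531, 0.847, 0.997], [0.0, 0.0, 0.0, 1.0]] [[431.8, 0.0, 323.7], [0.0, 431.8, 196.5], [0.0, 0.0, 1.0]] -0.10099147693625057
top [[0.055, 0.974, -0.219, 0.307], [-0.998, 0.054, -0.007, -0.006], [0.005, 0.22, 0.976, 1.332], [0.0, 0.0, 0.0, 1.0]] [[506.5, 0.0, 322.6], [0.0, 506.5, 200.1], [0.0, 0.0, 1.0]] -0.056212487535208175
wrist [[0.451, -0.851, -0.27, 0.224], [0.892, 0.43, 0.137, 0.616], [-0.001, -0.303, 0.953, 0.374], [0.0, 0.0, 0.0, 1.0]] [[293.9, 0.0, 320.2], [0.0, 293.9, 201.9], [0.0, 0.0, 1.0]] -0.01937587207919184
{'clock': 0.15, 'joints': array([ 1.01939614e+00,  1.24352532e-01,  1.65137175e+00,  1.31200148e-05,
        1.36749654e+00, -8.25801611e-02]), 'qd': array([ 0.00090162, -0.00391974, -0.00277884,  0.00013217, -0.0022695 ,
        0.0007756 ]), 'effort': array([-4.02617366e-05, -4.24226475e+01, -3.66012490e+01, -1.97336675e-05,
        4.60638883e-03,  6.81706894e-06]), 'position': array([0.29360203, 0.57969169, 0.4037302 ]), 'tool_rot': array([ 8.52008026e-01,  5.23528090e-01, -7.29299387e-04,  3.61800484e-04]), 'force': array([-1.47895582, -0.45439985, -0.16076572]), 'wrist_torque': array([-0.000335  , -0.00469597, -0.03321097]), 'opening': 0.08518812128584252}
```

View pics/scene0.png

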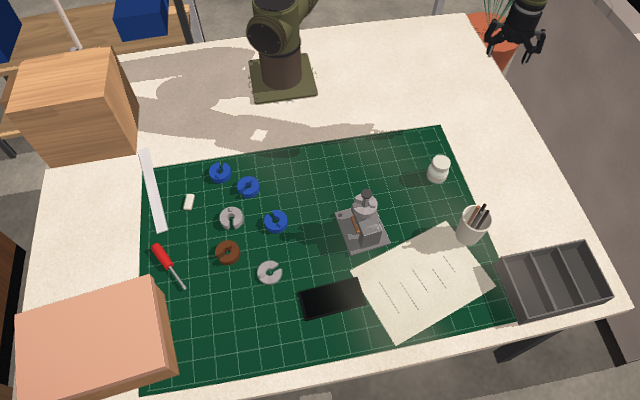

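View pics/top0.png

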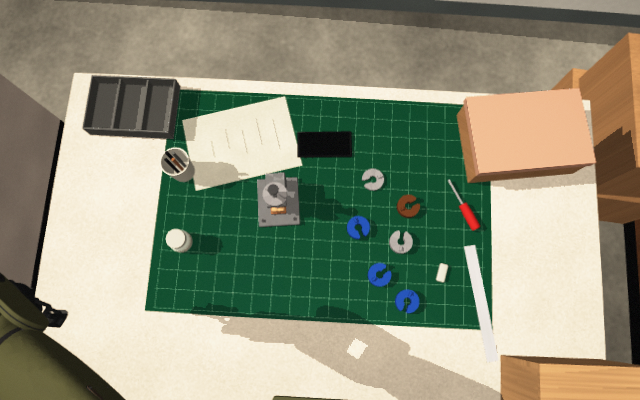

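View pics/wrist0.png

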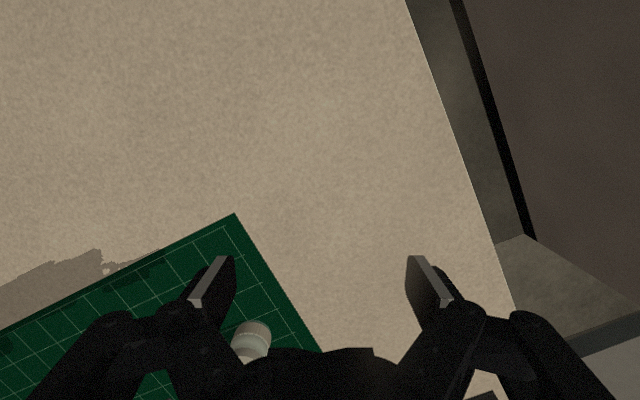

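Candidates: grey discs at top (373,179)/(scene 269,272) and top (401,241)/(scene 231,217). Blue discs are at top (359,227), (379,274), (407,300) and a brown one at (408,205), all decoys. Next, a close look at the two grey ones and the press.

Run:
```python
from h import *
a=load('scene0')['image'];b=load('top0')['image']
f=lambda im,u,v,w=28:cv2.resize(im[v-w:v+w,u-w:u+w],(260,260),interpolation=cv2.INTER_CUBIC)
cv2.imwrite('pics/crops.png',np.vstack([np.hstack([f(a,269,272),f(a,231,217),f(a,365,212,40)]),np.hstack([f(b,373,179),f(b,401,241),f(b,278,196,36)])]))
t=load('top0')
for n,u,v,z in [('A',373,179,.02),('B',401,241,.02),('press',278,202,0.1)]: print(n,onz(t,u,v,z))
s=load('scene0')
for n,u,v,z in [('A',269,272,.02),('B',231,217,.02)]: print(n,onz(s,u,v,z))
```

```text
A [ 0.66792317 -0.12732657  0.02      ]
B [ 0.50448841 -0.20603991  0.02      ]
press [0.57345933 0.11450003 0.1       ]
A [ 0.67727304 -0.12727453  0.02      ]
B [ 0.50723607 -0.20499261  0.02      ]
```

View pics/crops.png

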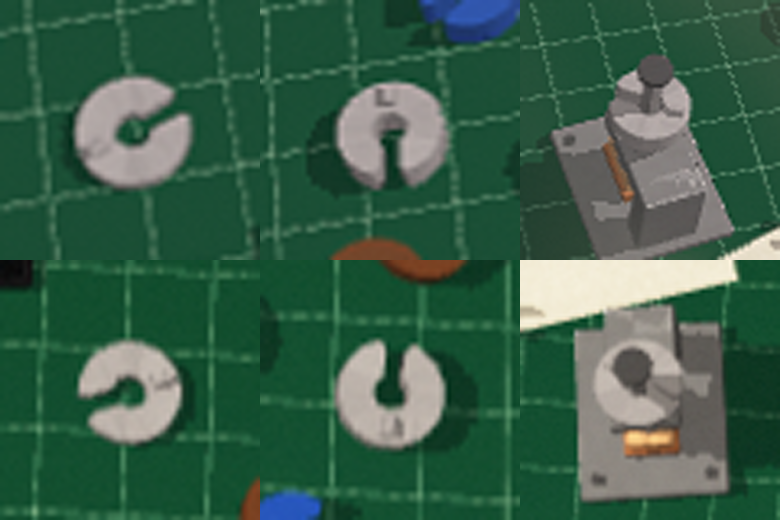

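```bash
cat >> h.py <<'E'
from scipy.spatial.transform import Rotation as Ro
def toolR(yaw): # yaw deg of tool x in world, tool down
    c,s=np.cos(np.radians(yaw)),np.sin(np.radians(yaw)); x=np.array([c,s,0]);z=np.array([0,0,-1.]);return np.c_[x,np.cross(z,x),z]
def plan(p,yaw):
    st=get_state();R=Ro.from_quat(st['tool_rot']).as_matrix()
    d=R.T@(np.array(p)-st['position'])*1000
    rv=Ro.from_matrix(R.T@toolR(yaw)).as_rotvec(degrees=True)
    print('shift',d.round(1),'rot',rv.round(1),'t',round(st['clock'],2),'yaw',round(np.degrees(np.arctan2(R[1,0],R[0,0])),2));return d,rv
def viewtcp(P,yaw,h): # tcp to see P on the optical axis, cam h above
    y=toolR(yaw)[:,1];return np.array(P)+y*(0.079-0.317*h)+np.array([0,0,h+.03])
E
python3 - <<'E'
from h import *
t=load('top0')
c=viewtcp([.573,.1145,.13],-90,.21);print(c);plan(c,-90)
E
```

```text
[0.56057 0.1145  0.37   ]
shift [-294.3  448.4   34.1] rot [1.000e-01 0.000e+00 1.531e+02] t 0.15 yaw 63.14
```

step_arm:
  moves: "85 -147 224 17 0 0 75;85 -147 224 17 0 0 75;85 -294 448 34 0 0 153;85 -294 448 34 0 0 153;85 -294 448 34 0 0 153;85 -294 448 34 0 0 153;85 -294 448 34 0 0 153;85 -294 448 34 0 0 153;85 -294 448 34 0 0 153;85 -294 448 34 0 0 153;85 -294 448 34 0 0 153;85 -294 448 34 0 0 153;85 -294 448 34 0 0 153;85 -294 448 34 0 0 153;85 -294 448 34 0 0 153;85 -294 448 34 0 0 153;85 -294 448 34 0 0 153;85 -294 448 34 0 0 153"

```text
clock: 2.4
position: [0.5604, 0.115, 0.3701]
tool_rot: [0.708, -0.706, 0.0, 0.001]
force: [0.3, -0.2, -0.2]
opening: 0.0853
```

Run:
```python
from h import *
d=snap('wrist','w1'); s=get_state(); print(s['joints'],s['position'],s['clock']); print(d['world_from_camera'].round(3).tolist())
t=snap('top','t1')
```

```text
[ 1.08701643e-01 -2.27739112e-02  1.86167057e+00 -1.35757733e-03
  1.30380121e+00  1.67713343e+00] [0.56038888 0.11494    0.37008728] 2.45
[[0.004, 0.953, 0.304, 0.638], [-1.0, 0.003, 0.001, 0.116], [0.0, -0.304, 0.953, 0.34], [0.0, 0.0, 0.0, 1.0]]
```

View pics/w1.png

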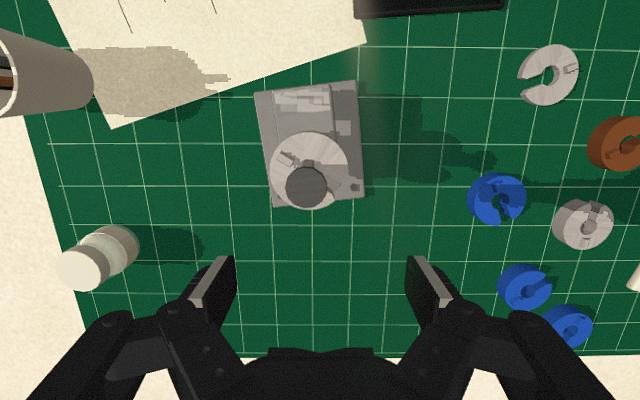

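Run:
```python
from h import *
d=load('w1');im=d['image']
cv2.imwrite('pics/c1.png',cv2.resize(im[75:225,245:385],(0,0),fx=4,fy=4,interpolation=cv2.INTER_CUBIC)[:600])
t=load('t1')['image'];cv2.imwrite('pics/c2.png',cv2.resize(t[155:240,240:320],(0,0),fx=6,fy=6,interpolation=cv2.INTER_CUBIC))
```

```text
(no output)
```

View pics/c1.png

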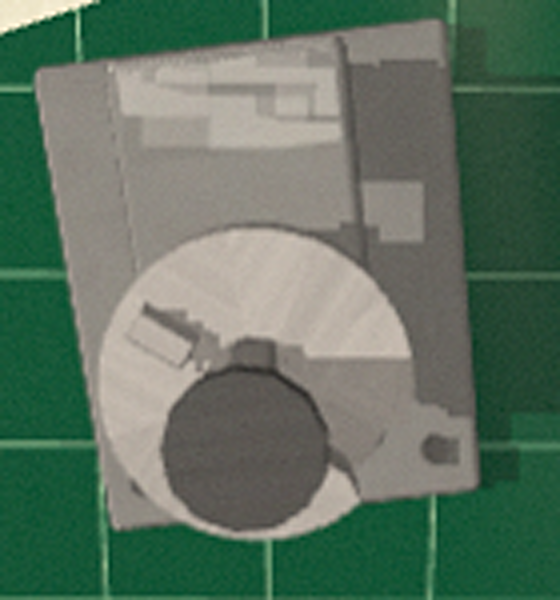

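View pics/c2.png

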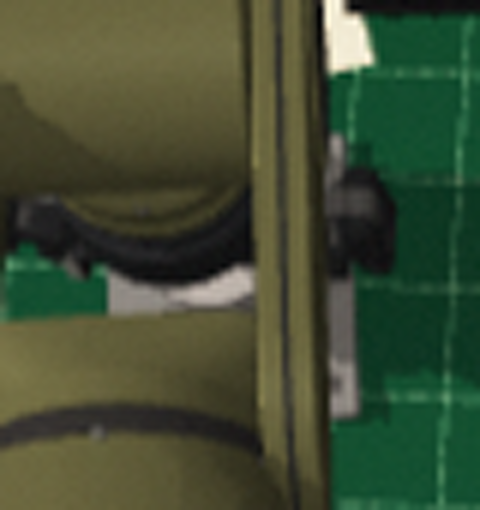

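step_arm:
  moves: "85 40 -15 0 0 0 0;85 80 -30 0 0 0 0;85 80 -30 0 0 0 0;85 80 -30 0 0 0 0"

```text
clock: 3.0
position: [0.5905, 0.0351, 0.3701]
tool_rot: [0.708, -0.706, -0.0, 0.001]
force: [-0.1, 0.7, -0.0]
opening: 0.0849
```

Run:
```python
from h import *
d=snap('wrist','w2');im=d['image']
u,v=proj(d,[.58,.115,.14]).astype(int);print(u,v)
u0,v0=max(u-70,0),max(v-75,0)
print(u0,v0);cv2.imwrite('pics/c3.png',cv2.resize(im[v0:v0+150,u0:u0+160],(0,0),fx=4,fy=4,interpolation=cv2.INTER_CUBIC))
```

```text
214 232
144 157
```

View pics/c3.png

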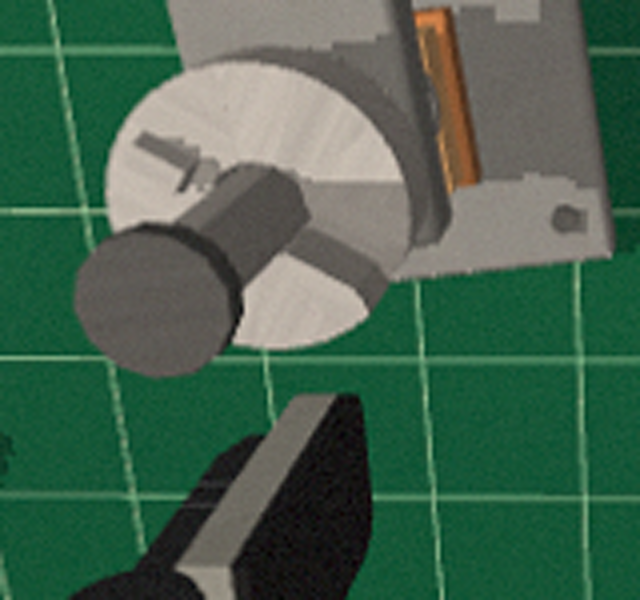

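View pics/w2.png

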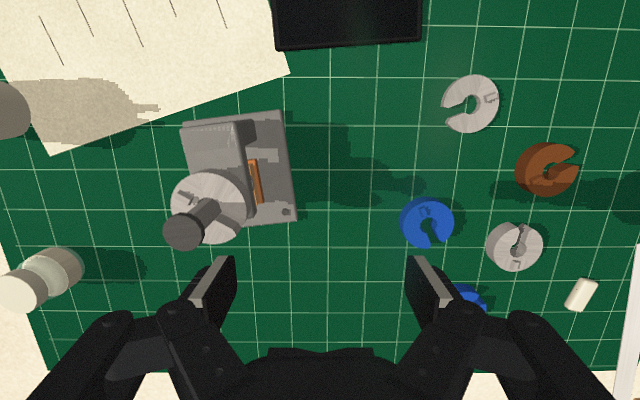

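Run:
```python
from h import *
a=load('w1');b=load('w2')
A=lambda x,y:(a,245+x/4-.375,75+y/4-.375)
B=lambda x,y:(b,144+x/4-.375,157+y/4-.375)
h,e=tri([A(245.5,448),B(156,302)]);print('head',h.round(4),np.round(e,4))
q,e=tri([A(255.5,384),B(257.5,205)]);print('disc',q.round(4),np.round(e,4))
for n,p,r in [('headrow',.167,0)]:
  print(onz(*A(245.5,448),.167),onz(*B(156,302),.167))
print('disc z.12',onz(*A(255.5,384),.12),onz(*B(257.5,205),.12))
# rim radii
for F,pts in [(A,[(98,384),(413,360),(255,227),(255,540),(145,275)]),(B,[(105,190),(410,215),(245,60),(275,350)])]:
  P=np.array([onz(*F(*p),.12) for p in pts]);print((np.linalg.norm(P[:,:2]-q[:2],axis=1)*1e3).round(1))
# foot corners z=0.01
for z in (0,.01):
  C=[onz(*A(*p),z)[:2] for p in [(115,528),(37,72),(443,22),(477,487)]]
  print(z,[np.degrees(np.arctan2(*(C[i]-C[j])[::-1])).round(2) for i,j in [(1,0),(2,3),(1,2),(0,3)]],[np.linalg.norm(C[i]-C[j]).round(4) for i,j in [(1,0),(2,3),(1,2),(0,3)]],np.mean(C,0))
# rib: w1 top-face outline corners; 
R=[onz(*A(*p),.125) for p in [(140,312),(192,348),(180,367),(127,337)]];print(np.round(R,4).tolist())
outer=(R[0]+R[3])/2;inner=(R[1]+R[2])/2
for c in (h,q,(h+q)/2): print('rib ang',[np.degrees(np.arctan2(*(x-c)[1::-1])).round(1) for x in (outer,inner)], [np.linalg.norm((x-c)[:2]).round(4) for x in (outer,inner)])
print('rib own dir',np.degrees(np.arctan2(*(outer-inner)[1::-1])),[np.degrees(np.arctan2(*x[1::-1])) for x in (R[0]-R[1],R[3]-R[2])])
```

```text
head [0.5924 0.1247 0.167 ] [0.0002 0.0002]
disc [0.593  0.125  0.1209] [0. 0.]
[0.59257587 0.12477089 0.167     ] [0.59226106 0.12467852 0.167     ]
disc z.12 [0.59279983 0.12502673 0.12      ] [0.59265862 0.1253656  0.12      ]
[30.  30.1 29.  31.6 28.7]
[30.6 29.9 28.9 32. ]
0 [np.float64(6.76), np.float64(6.71), np.float64(96.74), np.float64(96.98)] [np.float64(0.1319), np.float64(0.1315), np.float64(0.1109), np.float64(0.1108)] [0.5954324  0.12583294]
0.01 [np.float64(6.76), np.float64(6.71), np.float64(96.74), np.float64(96.98)] [np.float64(0.128), np.float64(0.1276), np.float64(0.1076), np.float64(0.1075)] [0.59668646 0.12555307]
[[0.6071, 0.1458, 0.125], [0.6005, 0.1365, 0.125], [0.597, 0.1388, 0.125], [0.6025, 0.1484, 0.125]]
rib ang [np.float64(61.0), np.float64(63.9)] [np.float64(0.0256), np.float64(0.0144)]
rib ang [np.float64(61.8), np.float64(65.5)] [np.float64(0.0251), np.float64(0.0139)]
rib ang [np.float64(61.4), np.float64(64.7)] [np.float64(0.0253), np.float64(0.0141)]
rib own dir 57.3343633209395 [np.float64(54.7920405047338), np.float64(59.956683588606325)]
```

Run:
```python
from h import *
a=load('w1')['image'];b=load('w2')['image']
x=cv2.resize(a[140:205,268:352],(0,0),fx=9,fy=9,interpolation=cv2.INTER_CUBIC);cv2.imwrite('pics/z1.png',x[:590])
x=cv2.resize(b[170:246,166:250],(0,0),fx=7,fy=7,interpolation=cv2.INTER_CUBIC);cv2.imwrite('pics/z2.png',x)
```

```text
(no output)
```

View pics/z1.png

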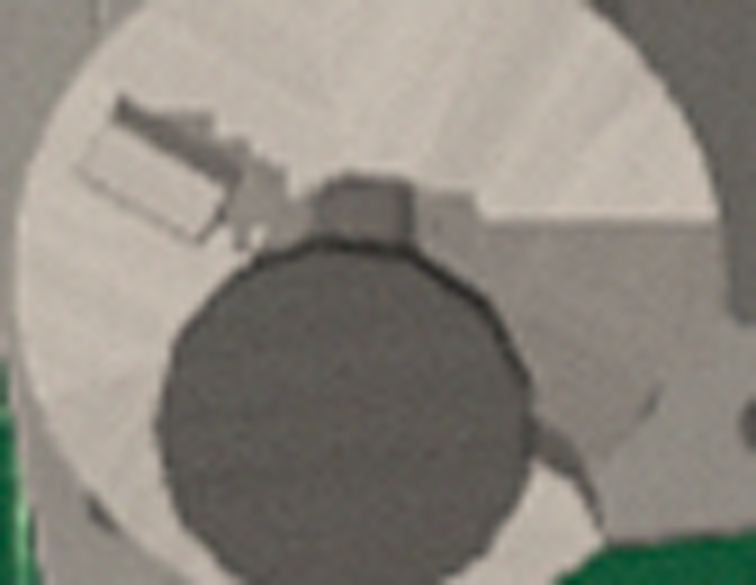

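View pics/z2.png

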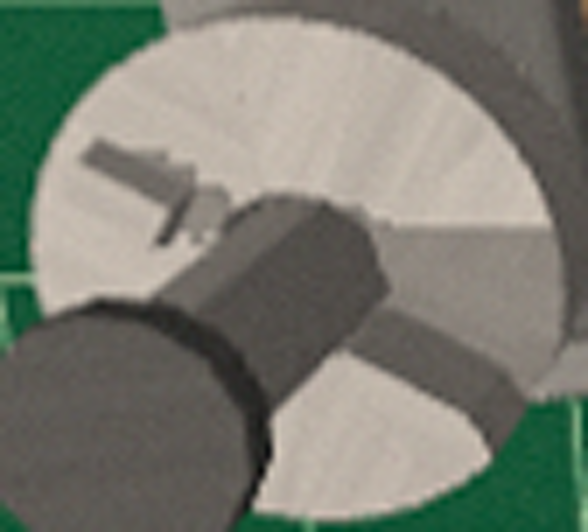

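Run:
```python
from h import *
a=load('w1');b=load('w2')
A=lambda x,y:(a,268+(x+.5)/9-.5,140+(y+.5)/9-.5)
B=lambda x,y:(b,166+(x+.5)/7-.5,170+(y+.5)/7-.5)
an=lambda v:np.degrees(np.arctan2(v[1],v[0])).round(1)
c=np.array([.5925,.1248])
for n,p,q in [('lo',(345,350),(462,408)),('up',(385,300),(500,362))]:
  P,Q=onz(*B(*p),.12),onz(*B(*q),.12);d=(P-Q)[:2];print(n,an(d),'offset from axis mm',(np.cross(d/np.linalg.norm(d),P[:2]-c)*1e3).round(1))
# w1 rib top: outer-left corner etc
L=[(110,117),(225,187),(192,242),(76,172)]
P=[onz(*A(*p),.125) for p in L];print(an(P[0]-P[1]),an(P[3]-P[2]),an((P[0]+P[3])/2-np.r_[c,0]),an((P[1]+P[2])/2-np.r_[c,0]),np.linalg.norm(P[0]-P[3]),np.linalg.norm(P[1]-P[2]))
# stem top edge in w1: left/right edges of narrow face at bottom & direction
print([onz(*A(*p),.12).round(4).tolist() for p in [(318,200),(412,200)]])
```

```text
lo 60.9 offset from axis mm 6.7
up 59.0 offset from axis mm -1.6
58.3 58.3 61.0 62.9 0.005365518633560684 0.0053618683953540955
[[0.5996, 0.1292, 0.12], [0.5996, 0.1213, 0.12]]<stdin>:8: DeprecationWarning: Arrays of 2-dimensional vectors are deprecated. Use arrays of 3-dimensional vectors instead. (deprecated in NumPy 2.0)
```

Run:
```python
from h import *
plan(viewtcp([.505,-.205,.02],-90,.21),-90)
```

```text
shift [240.1  98.4 110.5] rot [ 0.1 -0.1  0.2] t 3.05 yaw -89.82
```

step_arm:
  moves: "85 60 25 0 0 0 0;85 120 50 30 0 0 0;85 180 75 70 0 0 0;85 240 98 110 0 0 0;85 240 98 110 0 0 0;85 240 98 110 0 0 0;85 240 98 110 0 0 0"

```text
clock: 3.92
position: [0.4936, -0.204, 0.2612]
tool_rot: [0.709, -0.706, 0.0, 0.0]
force: [-0.4, 0.1, 1.5]
opening: 0.085
```

Run:
```python
from h import *
d=snap('wrist','w3')
```

```text
(no output)
```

View pics/w3.png

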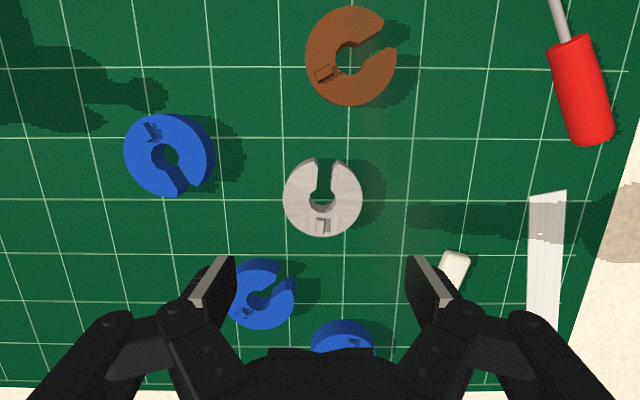

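step_arm:
  moves: "85 -30 -20 0 0 0 0;85 -60 -40 0 0 0 0;85 -60 -40 0 0 0 0;85 -60 -40 0 0 0 0"

```text
clock: 4.47
position: [0.5339, -0.143, 0.2623]
tool_rot: [0.709, -0.705, 0.001, 0.0]
force: [0.4, -0.5, -0.8]
opening: 0.0853
```

Run:
```python
from h import *
d=snap('wrist','w4');print(get_state()['position'])
a=load('w3')
for n,d in (('w3',a),('w4',d)):
  u,v=proj(d,[.505,-.205,.02]).astype(int);print(n,u,v)
  cv2.imwrite('pics/c'+n+'.png',cv2.resize(d['image'][v-60:v+60,u-60:u+60],(0,0),fx=5,fy=5,interpolation=cv2.INTER_CUBIC))
```

```text
[ 0.53359789 -0.14343426  0.26203279]
w3 323 200
w4 398 249
```

View pics/cw3.png

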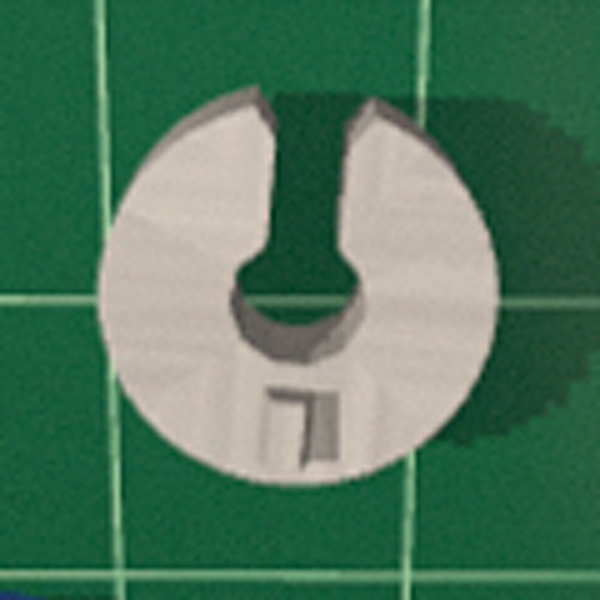

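View pics/cw4.png

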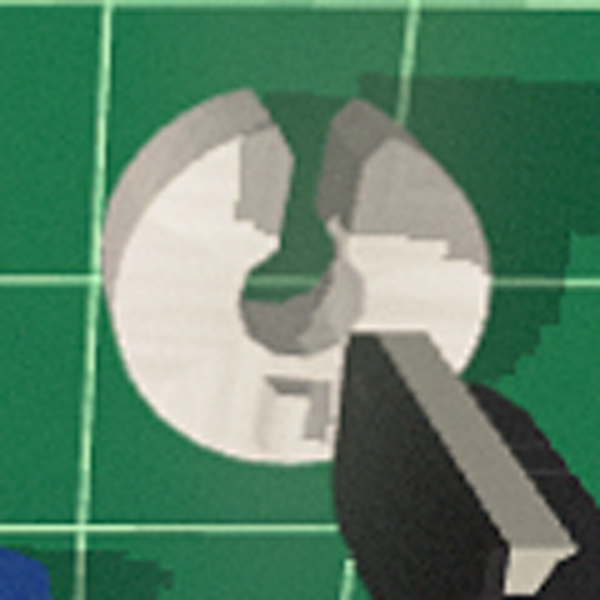

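Run:
```python
from h import *
from scipy.optimize import least_squares
a=load('w3');b=load('w4')
A=lambda x,y:(a,263+(x+.5)/5-.5,140+(y+.5)/5-.5)
B=lambda x,y:(b,338+(x+.5)/5-.5,189+(y+.5)/5-.5)
pa=[(100,290),(497,290),(298,487),(160,430),(440,430),(125,210),(478,215)]
pb=[(112,300),(490,270),(290,465),(160,412),(130,225),(475,215)]
for z in (.009,.016,.02,.024):
  for F,p in ((A,pa),(B,pb)):
    P=np.array([onz(*F(*q),z)[:2] for q in p])
    r=least_squares(lambda c:np.linalg.norm(P-c[:2],axis=1)-c[2],[.5,-.2,.03]);print(z,r.x.round(4),(r.fun*1e3).round(1))
for n,p,q in [('bore L',(268,245),(280,247)),('rib i',(268,390),(268,380)),('rib tip',(303,468),(304,440)),('boreback',(297,362),(290,353))]:
  x,e=tri([A(*p),B(*q)]);print(n,x.round(4),np.round(e,4))
# slot direction (w3), z=.02
an=lambda v:np.degrees(np.arctan2(v[1],v[0])).round(1)
X=lambda p:onz(*A(*p),.02)
l0,l1,r0,r1=X((268,240)),X((275,140)),X((340,243)),X((349,145))
print(an(l1-l0),an(r1-r0),l0,r0,l1,r1)
m=X((297,362));mm=(l1+r1)/2;print('axis',an(mm-m),'mouth corners',an((X((262,108))+X((374,118)))/2-m), (X((262,108))-X((374,118)))[:2])
```

```text
0.009 [ 0.5017 -0.2047  0.0314] [ 0.3 -0.   0.1 -0.2 -0.  -0.1  0. ]
0.009 [ 0.5005 -0.2076  0.0318] [-0.1  0.   0.5 -0.6  0.4 -0.2]
0.016 [ 0.5039 -0.2046  0.0304] [ 0.2 -0.   0.1 -0.2 -0.  -0.1  0. ]
0.016 [ 0.504  -0.2055  0.0308] [-0.1  0.   0.4 -0.5  0.4 -0.2]
0.02 [ 0.5052 -0.2045  0.0298] [ 0.2 -0.   0.1 -0.2 -0.  -0.1  0. ]
0.02 [ 0.506  -0.2043  0.0303] [-0.1  0.   0.4 -0.5  0.4 -0.2]
0.024 [ 0.5064 -0.2045  0.0293] [ 0.2 -0.   0.1 -0.2 -0.  -0.1  0. ]
0.024 [ 0.508  -0.2031  0.0297] [-0.1  0.   0.4 -0.5  0.4 -0.2]
bore L [ 0.5149 -0.2     0.0206] [0.0003 0.0003]
rib i [ 0.4921 -0.1999  0.0216] [0. 0.]
rib tip [ 0.4809 -0.2058  0.0232] [0.0011 0.0011]
boreback [ 0.4951 -0.2042  0.0178] [0.0001 0.0001]
-3.8 -4.2 [ 0.51525166 -0.19980833  0.02      ] [ 0.51484318 -0.21051963  0.02      ] [ 0.53030446 -0.20081585  0.02      ] [ 0.5296204  -0.21160292  0.02      ]
axis -3.3 mouth corners -4.2 [0.00137658 0.0162335 ]
```

Run:
```python
from h import *
a=load('w3')
for n,u,v in [('blue centre',263,297),('blue top pt',263,262),('blue right pt',294,290),('blue2 R',124,155),('blue2 r',213,180),('eraser corner',443,255),('er2',470,262)]: print(n,onz(a,u,v,.015).round(3))
plan([.5054,-.2045,.22],-94);
```

```text
blue centre [ 0.416 -0.154  0.015]
blue top pt [ 0.45  -0.156  0.015]
blue right pt [ 0.423 -0.181  0.015]
blue2 R [ 0.538 -0.057  0.015]
blue2 r [ 0.52  -0.122  0.015]
eraser corner [ 0.457 -0.304  0.015]
er2 [ 0.451 -0.328  0.015]
shift [60.8 28.6 42.1] rot [-0.1 -0.1  4.3] t 4.53 yaw -89.68
```

step_arm:
  moves: "85 30 14 20 0 0 4.3;85 60.8 28.6 42 0 0 4.3;85 60.8 28.6 42 0 0 4.3;85 60.8 28.6 42 0 0 4.3;85 60.8 28.6 42 0 0 4.3"

```text
clock: 5.15
position: [0.506, -0.2043, 0.2212]
tool_rot: [-0.682, 0.731, -0.002, 0.0]
force: [-0.1, 0.0, 0.8]
opening: 0.085
```

Run:
```python
from h import *
plan([.5054,-.2045,.174],-94);d=snap('wrist','w5')
```

```text
shift [ 0.2  0.7 47.2] rot [-0.2 -0.1  0.1] t 5.15 yaw -93.95
```

View pics/w5.png

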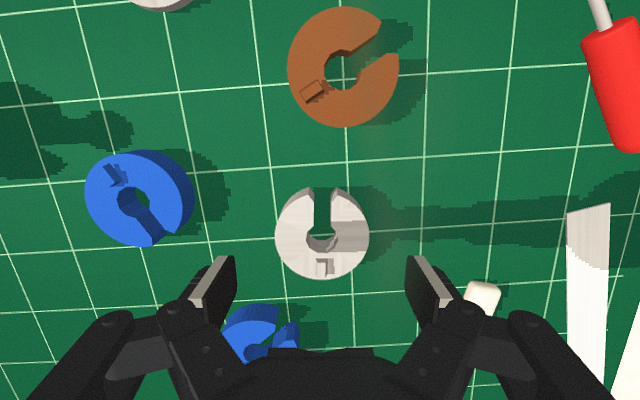

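The grey disc is centred between the open jaws at (322,235), with its slot facing straight up the image. Descending and gripping.

step_arm:
  moves: "85 0.2 0.7 24 0 0 0;85 0.2 0.7 47 0 0 0;85 0.2 0.7 47 0 0 0;85 0.2 0.7 47 0 0 0;56 0.2 0.7 47 0 0 0;56 0.2 0.7 47 0 0 0;56 0.2 0.7 47 0 0 0;56 0.2 0.7 47 0 0 0;56 0.2 0.7 47 0 0 0;56 0.2 0.7 47 0 0 0"

```text
clock: 6.45
position: [0.5062, -0.2049, 0.176]
tool_rot: [-0.682, 0.731, -0.003, 0.0]
force: [-1.4, 0.5, 5.6]
opening: 0.0577
```

Run:
```python
from h import *
d=snap('wrist','w6');s=get_state();print(s['position'],s['force'],s['opening']);plan(s['position'],-94)
```

```text
[ 0.50617508 -0.2048591   0.17597589] [-0.05175968  0.59499227  6.36211695] 0.05745018154322239
shift [0. 0. 0.] rot [-0.3 -0.2  0.1] t 6.5 yaw -93.93
```

View pics/w6.png

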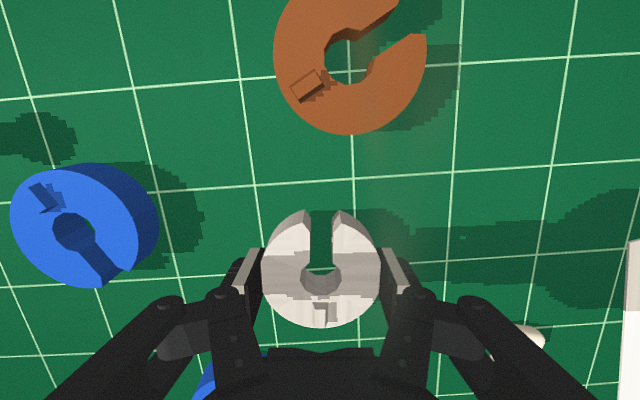

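step_arm:
  moves: "40 0 0 0 0 0 0;40 0 0 0 0 0 0;40 0 0 0 0 0 0;40 0 0 0 0 0 0"

```text
clock: 7.0
position: [0.5061, -0.2049, 0.176]
tool_rot: [-0.682, 0.731, -0.003, 0.0]
force: [-0.9, 0.2, 0.9]
opening: 0.0572
```

step_arm:
  moves: "40 0 0 -3 0 0 0;40 0 0 -15 0 0 0;40 0 0 -30 0 0 0;40 0 0 -30 0 0 0;40 0 0 -30 0 0 0"

```text
clock: 7.62
position: [0.506, -0.2047, 0.2063]
tool_rot: [-0.682, 0.731, -0.003, 0.001]
force: [0.2, 1.5, -2.4]
opening: 0.0578
```

Run:
```python
from h import *
d=snap('wrist','w7');s=get_state();print(s['position'],s['force'],s['opening']);plan(s['position'],-94)
cv2.imwrite('pics/cw7.png',cv2.resize(d['image'][195:345,220:420],(0,0),fx=4,fy=4,interpolation=cv2.INTER_CUBIC))
```

```text
[ 0.50580203 -0.20466729  0.20583967] [ 1.31672764  0.18520674 -3.69748591] 0.057531645572450024
shift [0. 0. 0.] rot [-0.3 -0.2  0.1] t 7.67 yaw -93.93
```

View pics/cw7.png

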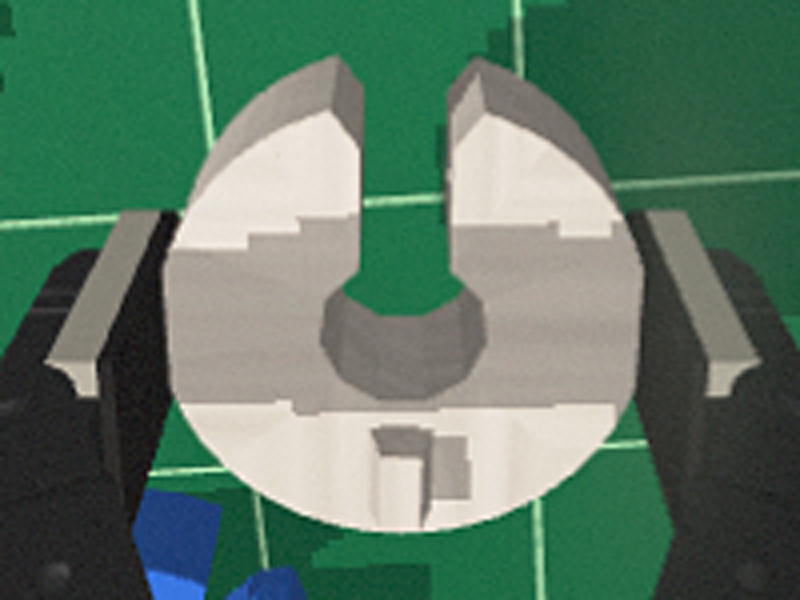

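Run:
```python
from h import *
from scipy.optimize import least_squares
a=load('w7');s=get_state();R=Ro.from_quat(s['tool_rot']).as_matrix()
A=lambda x,y:(a,220+(x+.5)/4-.5,195+(y+.5)/4-.5)
t=lambda w:(R.T@(w-s['position'])*1e3)
for dz in (.154,.156,.158):
  z=s['position'][2]-dz
  P=np.array([t(onz(*A(*q),z))[:2] for q in [(166,300),(640,300),(405,532),(250,478),(560,480),(240,162),(585,170)]])
  r=least_squares(lambda c:np.linalg.norm(P-c[:2],axis=1)-c[2],[0,0,30]);print(dz,r.x.round(2),r.fun.round(1))
  B=np.array([t(onz(*A(*q),z))[:2] for q in [(345,285),(322,325),(350,380),(405,400),(455,382),(485,330),(462,285)]])
  r=least_squares(lambda c:np.linalg.norm(B-c[:2],axis=1)-c[2],[0,0,10]);print('  bore',r.x.round(2),r.fun.round(1))
z=s['position'][2]-.156
for p,q in [((361,265),(361,160)),((449,265),(450,160)),((378,455),(372,510))]:
  d=t(onz(*A(*q),z))-t(onz(*A(*p),z));print('dir',np.degrees(np.arctan2(d[0],-d[1])).round(2), t(onz(*A(*p),z))[:2].round(2))
```

```text
0.154 [-0.85  0.07 29.25] [-0.2 -0.7  0.4 -0.2  0.1  0.1  0.5]
  bore [-1.04  0.19  9.63] [-0.1  0.3 -0.2  0.  -0.1  0.3 -0.2]
0.156 [-0.84  1.31 29.72] [-0.2 -0.7  0.4 -0.2  0.1  0.1  0.5]
  bore [-1.04  1.43  9.78] [-0.1  0.3 -0.2  0.  -0.1  0.3 -0.2]
0.158 [-0.84  2.56 30.19] [-0.2 -0.7  0.4 -0.2  0.1  0.1  0.5]
  bore [-1.04  2.68  9.94] [-0.1  0.3 -0.2  0.  -0.1  0.3 -0.2]
dir 0.57 [-6.19 -7.78]
dir -0.25 [ 4.45 -7.77]
dir -174.43 [-4.29 19.47]
```

```bash
cat >> h.py <<'E'
S=np.array([.5926,.1249]);ex=np.array([np.cos(np.radians(6.8)),np.sin(np.radians(6.8))]);OFF=np.array([-.9,1.3,0])/1e3
def wt(back,z,yaw=-83.2,lat=0):  # weight centre 'back' m behind axis along stem x; TCP z
    c=S-ex*back+lat*np.array([-ex[1],ex[0]]);return np.r_[c,z]-toolR(yaw)@OFF
E
python3 - <<'E'
from h import *
p=wt(.06,.36);print(p);plan(p,-83.2)
E
```

```text
[0.53441949 0.11705602 0.36      ]
shift [-322.4   -7.2 -155.2] rot [ -0.3  -0.2 -10.7] t 7.67 yaw -93.93
```

step_arm:
  moves: "40 0 0 -60 0 0 0;40 0 0 -120 0 0 0;40 -50 -2 -155 0 0 -3;40 -100 -3 -155 0 0 -6;40 -150 -4 -155 0 0 -8;40 -200 -5 -155 0 0 -10.7;40 -250 -6 -155 0 0 -10.7;40 -290 -7 -155 -0.3 -0.2 -10.7;40 -322.4 -7.2 -155.2 -0.3 -0.2 -10.7;40 -322.4 -7.2 -155.2 -0.3 -0.2 -10.7;40 -322.4 -7.2 -155.2 -0.3 -0.2 -10.7;40 -322.4 -7.2 -155.2 -0.3 -0.2 -10.7"

```text
clock: 9.18
position: [0.5344, 0.1162, 0.3597]
tool_rot: [0.747, -0.665, -0.0, 0.001]
force: [0.1, 0.0, -2.7]
opening: 0.0574
```

Run:
```python
from h import *
d=snap('wrist','w8');s=get_state();print(s['position'],s['force'],s['opening'])
plan(wt(.06,.3065),-83.2)
```

```text
[0.53438908 0.11618712 0.35978191] [ 0.81089148 -0.24029995 -3.26937008] 0.05814234831887936
shift [-0.9 -0.2 53.3] rot [ 0.1 -0.  -0.1] t 9.22 yaw -83.31
```

View pics/w8.png

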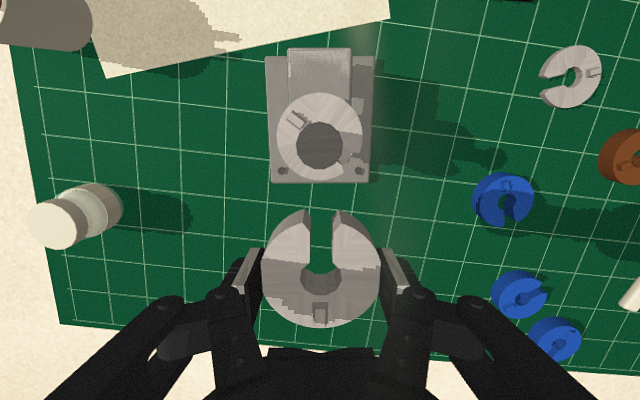

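step_arm:
  moves: "40 -0.5 0 25 0 0 0;40 -0.7 -0.2 53.3 0 0 0;40 -0.7 -0.2 53.3 0 0 0;40 -0.7 -0.2 53.3 0 0 0;40 -0.7 -0.2 53.3 0 0 0"

```text
clock: 9.85
position: [0.5351, 0.1168, 0.3083]
tool_rot: [0.747, -0.665, 0.001, -0.001]
force: [-0.4, 0.8, -2.5]
opening: 0.0574
```

Run:
```python
from h import *
d=snap('wrist','w9');s=get_state();print(s['position'],s['force'],s['opening'])
plan(wt(.03,.3065),-83.2);snap('scene','s9')
cv2.imwrite('pics/cw9.png',cv2.resize(d['image'][80:330,240:400],(0,0),fx=3,fy=3,interpolation=cv2.INTER_CUBIC)[:600])
c=load('s9');u,v=proj(c,[.57,.12,.13]).astype(int);print(u,v)
cv2.imwrite('pics/cs9.png',cv2.resize(c['image'][v-50:v+50,u-60:u+60],(0,0),fx=6,fy=6,interpolation=cv2.INTER_CUBIC))
```

```text
[0.53501451 0.11685884 0.30822448] [ 2.21045637e-03 -1.68384925e-01 -2.95421300e+00] 0.05722630005026602
shift [ -0.3 -29.4   1.8] rot [-0.1 -0.  -0.1] t 9.9 yaw -83.32
361 194
```

View pics/cw9.png

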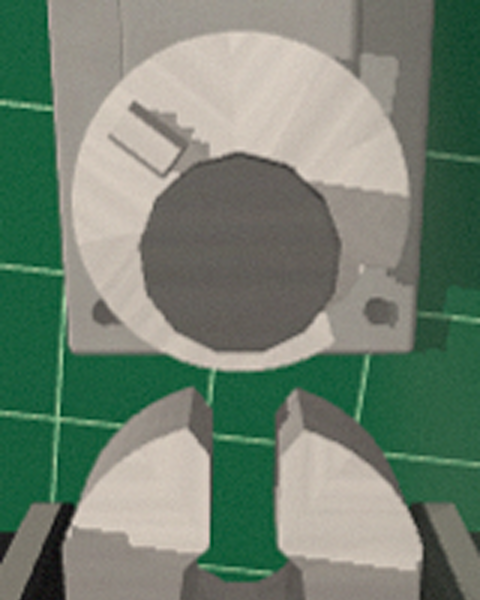

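View pics/cs9.png

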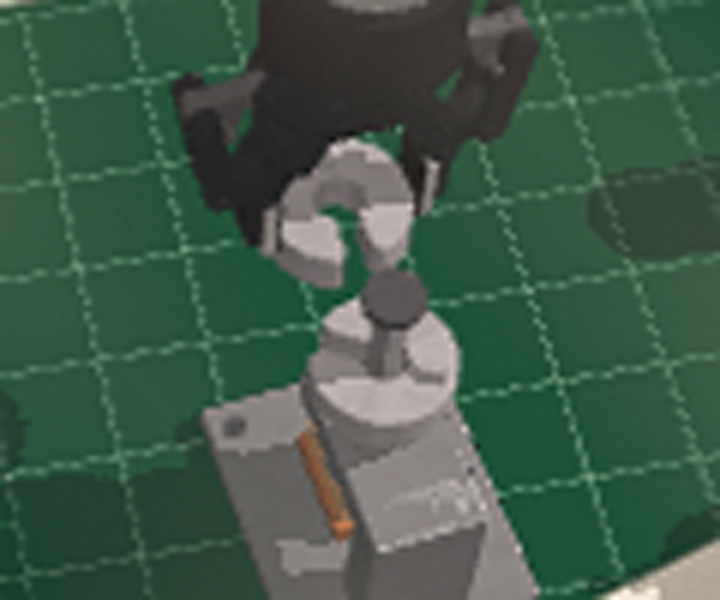

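Run:
```python
from h import *
a=load('w9');s=get_state();R=Ro.from_quat(s['tool_rot']).as_matrix()
A=lambda x,y:(a,240+(x+.5)/3-.5,80+(y+.5)/3-.5)
t=lambda w:(R.T@(w-s['position'])*1e3).round(2)
print('tilt',R[:,2])
print('head',onz(*A(240.5,252.5),.167),t(onz(*A(240.5,252.5),.167)))
zt=s['position'][2]-.156
for p in [(211,440),(278,440),(210,540),(277,540),(64,545),(421,545)]: print(p,t(onz(*A(*p),zt))[:2])
P=[onz(*A(*p),.125) for p in [(132,108),(185,147),(165,176),(109,135)]]
an=lambda v:np.degrees(np.arctan2(v[1],v[0])).round(1)
print('rib',an(P[0]-P[1]),an(P[3]-P[2]),an((P[0]+P[3])/2-np.r_[S,0]),an((P[1]+P[2])/2-np.r_[S,0]),np.round(P,4).tolist())
print('disc c',onz(*A(241,200),.12))
F=[onz(*A(*p),.005)[:2] for p in [(70,352),(414,352)]];print(an(F[0]-F[1])-90)
```

```text
tilt [ 1.19670124e-03 -3.21596436e-04 -9.99999232e-01]
head [0.59250705 0.1248626  0.167     ] [ -1.29 -58.   140.98]
(211, 440) [ -5.89 -26.03]
(278, 440) [  4.48 -26.04]
(210, 540) [-6.23 -8.69]
(277, 540) [ 4.55 -8.7 ]
(64, 545) [-29.8   -7.74]
(421, 545) [27.8 -7.8]
rib 60.7 60.4 60.9 61.2 [[0.6072, 0.145, 0.125], [0.6019, 0.1355, 0.125], [0.5966, 0.1385, 0.125], [0.6023, 0.1485, 0.125]]
disc c [0.59352944 0.12498623 0.12      ]
6.700000000000003
```

step_arm:
  moves: "40 -0.4 -8 1.5 0 0 0;40 -0.4 -16 1.5 0 0 0;40 -0.4 -22 1.5 0 0 0;40 -0.4 -28 1.5 0 0 0;40 -0.4 -32 1.5 0 0 0;40 -0.4 -32 1.5 0 0 0"

```text
clock: 10.7
position: [0.5669, 0.121, 0.3064]
tool_rot: [0.747, -0.665, 0.001, -0.0]
force: [-0.7, -0.1, -3.3]
opening: 0.0576
```

Run:
```python
from h import *
d=snap('wrist','w10');s=get_state();print(s['position'],s['force'],s['wrist_torque'],s['opening'])
plan(wt(0,.3065),-83.2)
cv2.imwrite('pics/cw10.png',cv2.resize(d['image'][150:340,220:420],(0,0),fx=3,fy=3,interpolation=cv2.INTER_CUBIC)[:600])
```

```text
[0.56667135 0.12100188 0.30635486] [-0.18159531 -0.21068192 -3.75406567] [-0.02487614 -0.04523489 -0.03118448] 0.057643623031570945
shift [  0.  -27.5  -0.1] rot [-0.  -0.  -0.1] t 10.75 yaw -83.32
```

View pics/cw10.png

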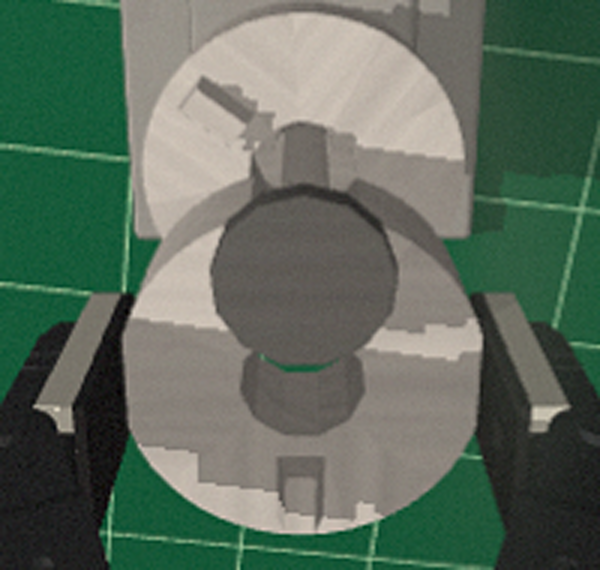

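step_arm:
  moves: "40 0 -5 0 0 0 0;40 0 -10 0 0 0 0;40 0 -15 0 0 0 0;40 0 -19 0 0 0 0;40 0 -22 0 0 0 0;40 0 -22 0 0 0 0"

```text
clock: 11.5
position: [0.5887, 0.1236, 0.3063]
tool_rot: [0.747, -0.665, 0.0, -0.0]
force: [0.1, 0.0, -2.0]
opening: 0.0575
```

step_arm:
  moves: "40 0 -2 0 0 0 0;40 0 -4 0 0 0 0;40 0 -4.5 0 0 0 0;40 0 -4.5 0 0 0 0"

```text
clock: 12.0
position: [0.5932, 0.1241, 0.3064]
tool_rot: [0.747, -0.665, 0.0, -0.0]
force: [-0.2, -0.4, -3.7]
opening: 0.0578
```

Run:
```python
from h import *
s=get_state();print(s['position'],s['force'],s['wrist_torque'],s['opening'])
plan(wt(0,.3065),-83.2)
```

```text
[0.59320765 0.12409192 0.30635193] [-0.24595384 -0.40709544 -3.74502348] [-0.01025009 -0.02162217 -0.0619425 ] 0.05779900981255628
shift [ 0.  -0.8 -0.1] rot [-0.  -0.  -0.1] t 12.0 yaw -83.32
```

step_arm:
  moves: "40 0 -1 0 0 0 0;40 0 -1.8 0 0 0 0;40 0 -1.8 0 0 0 0"

```text
clock: 12.38
position: [0.5944, 0.1243, 0.3057]
tool_rot: [0.747, -0.665, -0.001, 0.001]
force: [-4.8, 0.1, -2.6]
opening: 0.0575
```

step_arm:
  moves: "40 0 -0.5 0 0 0 0;40 0 -0.5 0 0 0 0"

```text
clock: 12.62
position: [0.5947, 0.1243, 0.3055]
tool_rot: [0.747, -0.665, -0.001, 0.001]
force: [-4.8, -0.3, -1.7]
opening: 0.0571
```

step_arm:
  moves: "40 0 -0.5 0 0 0 0;40 0 -0.5 0 0 0 0"

```text
clock: 12.88
position: [0.5949, 0.1243, 0.3052]
tool_rot: [0.747, -0.665, -0.001, 0.002]
force: [-4.9, -0.6, -2.7]
opening: 0.0574
```

Run:
```python
from h import *
plan([.5925,.1240,.3065],-83.2);plan([.5925,.1240,.3065],-83.2+54.2)
```

```text
shift [ 0.1  2.5 -1.3] rot [ 0.3 -0.  -0.1] t 12.88 yaw -83.31
shift [ 0.1  2.5 -1.3] rot [  0.3   0.1 -54.3] t 12.88 yaw -83.31
```

step_arm:
  moves: "40 0.1 1.5 -0.8 0.1 0 0;40 0.1 2.5 -1.3 0.3 0 0;40 0.1 2.5 -1.3 0.3 0 0;40 0.1 2.5 -1.3 0.3 0 0"

```text
clock: 13.38
position: [0.5927, 0.124, 0.3068]
tool_rot: [0.747, -0.665, 0.001, -0.0]
force: [-0.2, -0.4, -2.7]
opening: 0.0579
```

Run:
```python
from h import *
s=get_state();print(s['position'],s['force'],s['wrist_torque'])
plan([.5925,.1240,.3065],-83.2+54.2)
snap('scene','s11');d=snap('wrist','w11')
cv2.imwrite('pics/cw11.png',cv2.resize(d['image'][180:360,220:420],(0,0),fx=3,fy=3,interpolation=cv2.INTER_CUBIC)[:600])
c=load('s11');u,v=proj(c,[.59,.12,.14]).astype(int)
cv2.imwrite('pics/cs11.png',cv2.resize(c['image'][v-40:v+40,u-50:u+50],(0,0),fx=7,fy=7,interpolation=cv2.INTER_CUBIC))
```

```text
[0.59265484 0.1239551  0.30681688] [-0.18720227 -0.40065742 -2.74975917] [ 0.01562963 -0.0074267  -0.00171434]
shift [-0.1  0.1  0.3] rot [ -0.1  -0.1 -54.3] t 13.38 yaw -83.31
```

View pics/cw11.png

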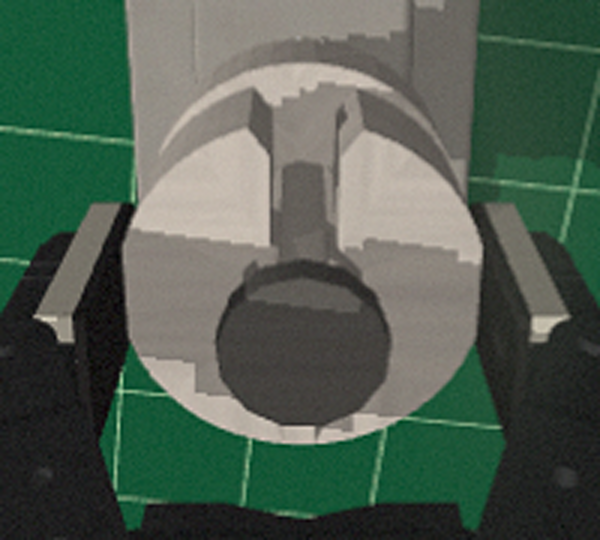

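View pics/cs11.png

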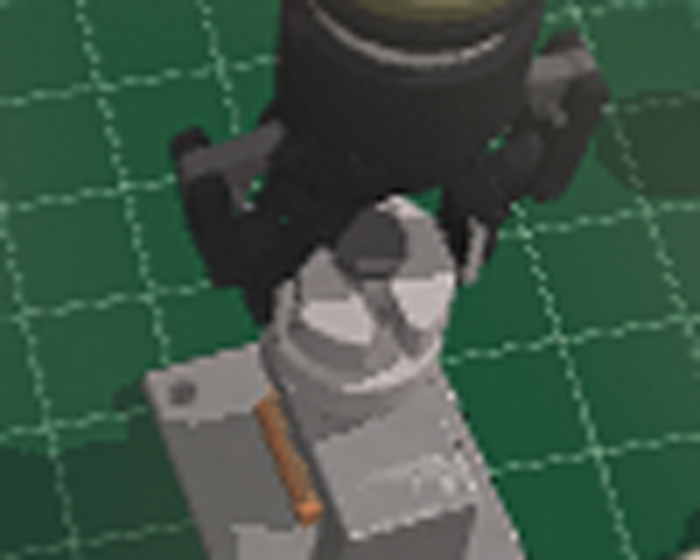

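step_arm:
  moves: "40 0 0 0 0 0 -4;40 0 0 0 0 0 -8;40 0 0 0 0 0 -12;40 0 0 0 0 0 -15;40 0 0 0 0 0 -15"

```text
clock: 14.1
position: [0.5926, 0.124, 0.3066]
tool_rot: [0.827, -0.562, 0.001, -0.0]
force: [0.1, 0.9, -4.3]
opening: 0.0576
```

Run:
```python
from h import *
s=get_state();print(s['position'],s['force'],s['wrist_torque'],s['joints'])
plan([.5925,.1240,.3065],-83.2+54.2)
```

```text
[0.59261041 0.12395686 0.30657156] [ 0.10981653  0.94253148 -4.32184585] [0.01943481 0.00517086 0.02854344] [ 1.17640789e-01  1.06681999e-01  1.83972947e+00 -5.72467610e-04
  1.19429934e+00  1.31077020e+00]
shift [-0.1  0.1  0.1] rot [ -0.   -0.1 -39.3] t 14.1 yaw -68.35
```

No contact. Continuing the turn.

step_arm:
  moves: "40 0 0 0 0 0 -5;40 0 0 0 0 0 -10;40 0 0 0 0 0 -15;40 0 0 0 0 0 -20;40 0 0 0 0 0 -20"

```text
clock: 14.72
position: [0.5926, 0.124, 0.3066]
tool_rot: [0.912, -0.41, 0.001, -0.0]
force: [1.0, -0.5, -3.0]
opening: 0.0575
```

step_arm:
  moves: "40 0 0 0 0 0 -5;40 0 0 0 0 0 -10;40 0 0 0 0 0 -15;40 0 0 0 0 0 -19.3;40 0 0 0 0 0 -19.3;40 0 0 0 0 0 -19.3"

```text
clock: 15.48
position: [0.5926, 0.124, 0.3065]
tool_rot: [0.968, -0.253, 0.001, 0.0]
force: [0.4, -0.6, -3.1]
opening: 0.0577
```

Run:
```python
from h import *
s=get_state();print(s['position'],s['force'],s['wrist_torque'])
plan([.5925,.1240,.3065],-83.2+54.2)
snap('scene','s12');d=snap('wrist','w12')
cv2.imwrite('pics/cw12.png',cv2.resize(d['image'][170:350,220:420],(0,0),fx=4,fy=4,interpolation=cv2.INTER_CUBIC)[:600])
c=load('s12');u,v=proj(c,[.59,.12,.14]).astype(int)
cv2.imwrite('pics/cs12.png',cv2.resize(c['image'][v-40:v+40,u-50:u+50],(0,0),fx=7,fy=7,interpolation=cv2.INTER_CUBIC))
```

```text
[0.59263339 0.12395046 0.30654992] [ 0.41671253 -0.56827786 -3.13073308] [-0.00607716  0.01090558  0.04730971]
shift [-0.1  0.   0. ] rot [-0.  -0.1 -0.3] t 15.47 yaw -29.26
```

View pics/cw12.png

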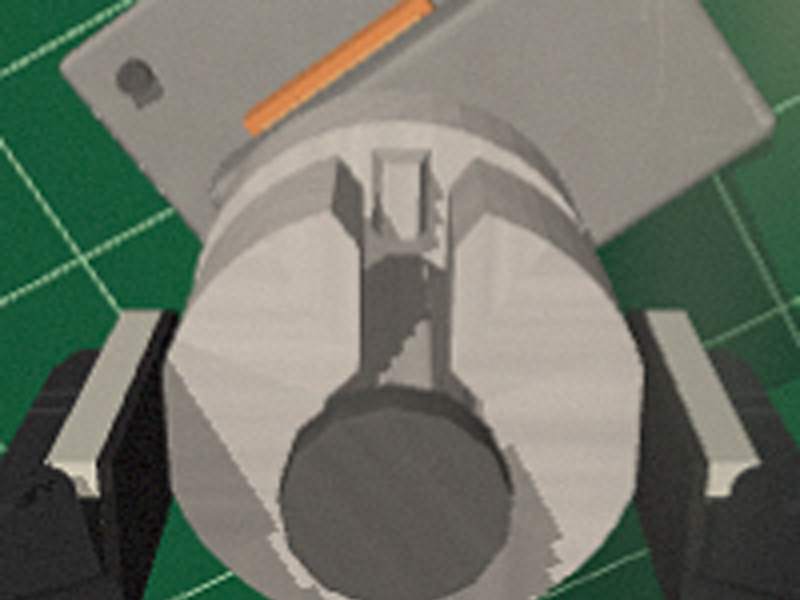

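View pics/cs12.png

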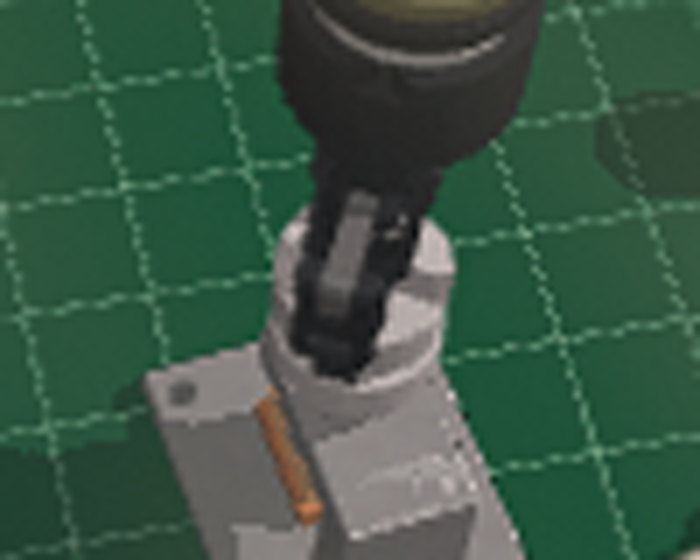

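Run:
```python
from h import *
a=load('w12');s=get_state();R=Ro.from_quat(s['tool_rot']).as_matrix()
A=lambda x,y:(a,220+(x+.5)/4-.5,170+(y+.5)/4-.5)
t=lambda w:(R.T@(w-s['position'])*1e3).round(2)
for p in [(361,240),(453,240),(361,350),(449,350)]: print('slot',t(onz(*A(*p),.1505))[:2])
for p in [(384,165),(423,165),(378,232),(420,232)]: print('ribtop',t(onz(*A(*p),.125))[:2])
for p in [(373,150),(432,150)]: print('ribbase?',t(onz(*A(*p),.12))[:2])
print('head',t(onz(*A(398,502),.167)))
```

```text
slot [ -5.28 -25.17]
slot [  5.41 -25.17]
slot [ -5.42 -10.9 ]
slot [  5.13 -10.9 ]
ribtop [ -2.99 -25.45]
ribtop [  2.35 -25.45]
ribtop [ -3.87 -15.56]
ribtop [  1.98 -15.56]
ribbase? [ -4.61 -25.93]
ribbase? [  3.69 -25.93]
head [ -0.93  -1.22 139.57]
```

step_arm:
  moves: "40 -0.4 0 1 0 0 0;40 -0.4 0 2.5 0 0 0;40 -0.4 0 4 0 0 0;40 -0.4 0 5 0 0 0;40 -0.4 0 5 0 0 0"

```text
clock: 16.2
position: [0.5922, 0.1241, 0.3014]
tool_rot: [0.968, -0.252, 0.0, 0.0]
force: [0.2, -0.4, -2.6]
opening: 0.0577
```

step_arm:
  moves: "40 0 0 1 0 0 0;40 0 0 2 0 0 0;40 0 0 2.5 0 0 0;40 0 0 2.5 0 0 0"

```text
clock: 16.7
position: [0.5922, 0.1241, 0.2988]
tool_rot: [0.968, -0.252, 0.0, 0.0]
force: [0.3, -0.5, -3.3]
opening: 0.0573
```

Run:
```python
from h import *
s=get_state();print(s['position'],s['force'],s['wrist_torque'])
d=snap('wrist','w13')
cv2.imwrite('pics/cw13.png',cv2.resize(d['image'][170:350,220:420],(0,0),fx=4,fy=4,interpolation=cv2.INTER_CUBIC)[:600])
```

```text
[0.5922391  0.12414718 0.29880813] [ 0.30157901 -0.5374911  -3.31206007] [-0.00098775 -0.01930251 -0.02918061]
```

View pics/cw13.png

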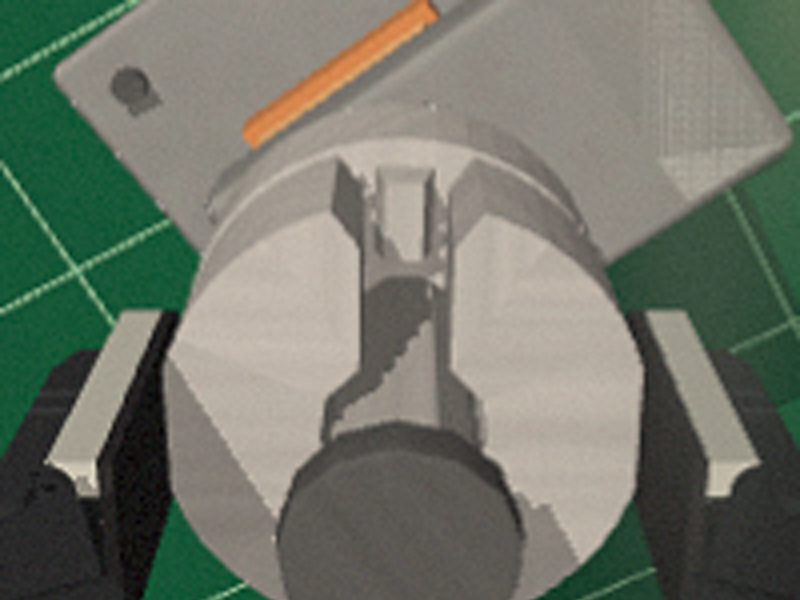

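step_arm:
  moves: "40 0 0 0.8 0 0 0;40 0 0 1.5 0 0 0;40 0 0 1.5 0 0 0"

```text
clock: 17.12
position: [0.5922, 0.1241, 0.2972]
tool_rot: [0.968, -0.252, 0.0, 0.0]
force: [0.4, 0.2, -3.3]
opening: 0.0574
```

step_arm:
  moves: "40 0 0 0.7 0 0 0;40 0 0 1.4 0 0 0;40 0 0 1.4 0 0 0"

```text
clock: 17.5
position: [0.5922, 0.1241, 0.2959]
tool_rot: [0.968, -0.252, 0.0, 0.0]
force: [-0.2, 0.2, -2.7]
opening: 0.0576
```

step_arm:
  moves: "40 0 0 0.6 0 0 0;40 0 0 1 0 0 0;40 0 0 1 0 0 0"

```text
clock: 17.88
position: [0.5923, 0.1241, 0.295]
tool_rot: [0.968, -0.252, 0.0, 0.0]
force: [-1.3, -0.3, -1.5]
opening: 0.0574
```

Run:
```python
from h import *
s=get_state();print(s['position'],s['force'],s['wrist_torque'])
d=snap('wrist','w14')
cv2.imwrite('pics/cw14.png',cv2.resize(d['image'][170:350,220:420],(0,0),fx=4,fy=4,interpolation=cv2.INTER_CUBIC)[:600])
```

```text
[0.59226877 0.12414285 0.29499569] [-1.31846986 -0.26942472 -1.48937436] [-0.00101634  0.05440829  0.00579608]
```

View pics/cw14.png

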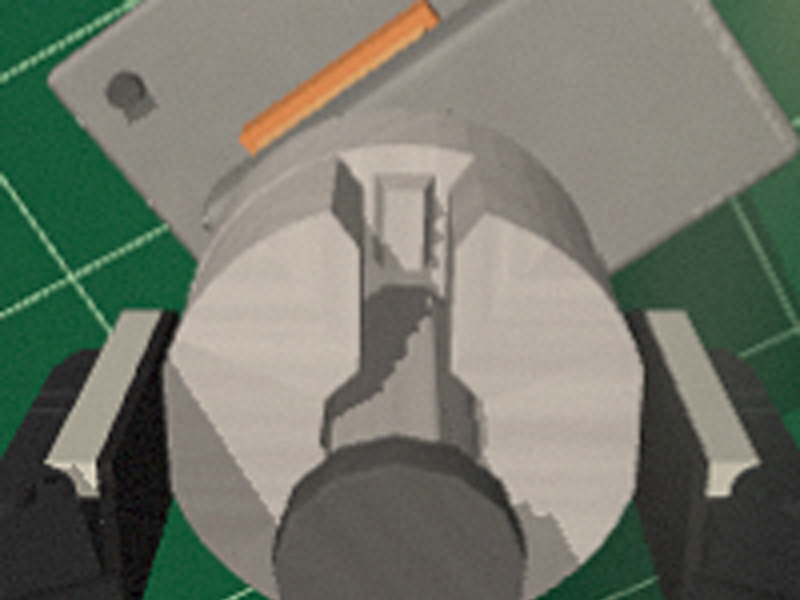

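step_arm:
  moves: "40 0 0 0.5 0 0 0;40 0 0 1 0 0 0;40 0 0 1 0 0 0;40 0 0 1 0 0 0"

```text
clock: 18.42
position: [0.5923, 0.1241, 0.2941]
tool_rot: [0.968, -0.252, 0.0, 0.0]
force: [-0.4, -0.5, -1.3]
opening: 0.0578
```

step_arm:
  moves: "58 0 0 0 0 0 0;60 0 0 0 0 0 0;62 0 0 0 0 0 0;65 0 0 0 0 0 0;72 0 0 0 0 0 0;80 0 0 0 0 0 0;80 0 0 0 0 0 0;80 0 0 0 0 0 0"

```text
clock: 19.42
position: [0.5923, 0.1241, 0.294]
tool_rot: [0.968, -0.252, 0.0, 0.0]
force: [0.1, 0.6, 0.5]
opening: 0.0802
```

Run:
```python
from h import *
s=get_state();print(s['position'],s['force'],s['wrist_torque'],s['opening'])
d=snap('wrist','w15');snap('scene','s15')
cv2.imwrite('pics/cw15.png',cv2.resize(d['image'][170:350,220:420],(0,0),fx=4,fy=4,interpolation=cv2.INTER_CUBIC)[:600])
```

```text
[0.59225746 0.12413617 0.29403861] [0.09448759 0.60253557 0.45373559] [-0.00581511 -0.04446187 -0.00418488] 0.08017723370935656
```

View pics/cw15.png

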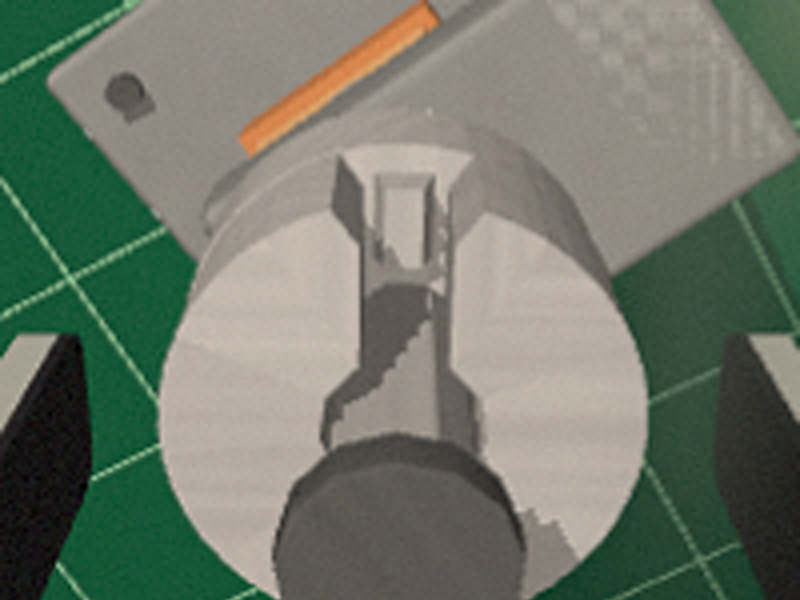

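step_arm:
  moves: "85 0 0 -10 0 0 0;85 0 0 -30 0 0 0;85 0 0 -60 0 0 0;85 0 0 -76 0 0 0;85 0 0 -76 0 0 0;85 0 0 -76 0 0 0"

```text
clock: 20.27
position: [0.5919, 0.1241, 0.3691]
tool_rot: [0.968, -0.252, -0.0, 0.0]
force: [0.3, 0.1, 0.3]
opening: 0.0849
```

Run:
```python
from h import *
print(get_state()['position']);plan([.5604,.115,.3701],-89.8);snap('wrist','w16')
```

```text
[0.59191284 0.12413289 0.36914571]
shift [-23.   23.4  -0.9] rot [ 0.1 -0.  60.6] t 20.27 yaw -29.22
```

Go back to the earlier view poses, w1 then w2, so the head can be compared directly.

step_arm:
  moves: "85 -23 23.4 -0.9 0 0 10;85 -23 23.4 -0.9 0 0 20;85 -23 23.4 -0.9 0 0 30;85 -23 23.4 -0.9 0 0 40;85 -23 23.4 -0.9 0 0 50;85 -23 23.4 -0.9 0 0 60.6;85 -23 23.4 -0.9 0 0 60.6;85 -23 23.4 -0.9 0 0 60.6"

```text
clock: 21.32
position: [0.5602, 0.1149, 0.3688]
tool_rot: [0.709, -0.705, -0.001, 0.001]
force: [0.1, 0.1, -0.0]
opening: 0.0851
```

Run:
```python
from h import *
print(get_state()['position']);snap('wrist','w17');plan([.5905,.0351,.3701],-89.8)
```

```text
[0.56020523 0.11492596 0.36878586]
shift [ 80.  -29.8  -1.1] rot [ 0.2 -0.   0.1] t 21.38 yaw -89.7
```

step_arm:
  moves: "85 40 -15 0 0 0 0;85 80 -30 0 0 0 0;85 80 -30 0 0 0 0;85 80 -30 0 0 0 0;85 80 -30 0 0 0 0"

```text
clock: 22.0
position: [0.5904, 0.0359, 0.3689]
tool_rot: [0.709, -0.705, -0.001, 0.001]
force: [-0.2, 0.6, 0.6]
opening: 0.0847
```

Run:
```python
from h import *
print(get_state()['position']);d=snap('wrist','w18');a=load('w17')
f=lambda im,u,v:cv2.resize(im[v:v+150,u:u+100],(0,0),fx=4,fy=4,interpolation=cv2.INTER_CUBIC)
cv2.imwrite('pics/e1.png',np.hstack([f(load('w17')['image'],265,90),f(d['image'],155,130)]))
snap('scene','s18');snap('top','t18')
```

```text
[0.59038192 0.03590102 0.36886446]
```

View pics/e1.png

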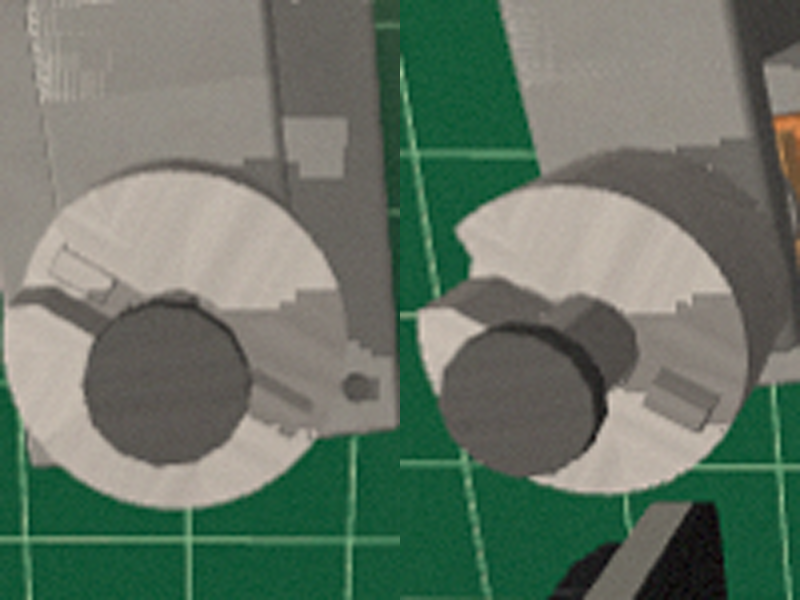

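View pics/s18.png

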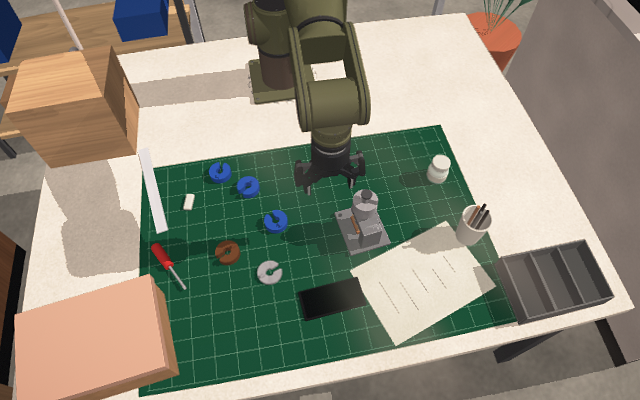

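Run:
```python
from h import *
a=load('w17');b=load('w18')
A=lambda x,y:(a,265+(x+.5)/4-.5,90+(y+.5)/4-.5)
B=lambda x,y:(b,155+(x+.5)/4-.5,130+(y+.5)/4-.5)
h,e=tri([A(167.5,383.5),B(120,401)]);print('head',h.round(4),np.round(e,4))
q,e=tri([A(174.5,339),B(183,338)]);print('disc',q.round(4),np.round(e,4))
print('size px head w1 167 ->165; ',onz(*A(167.5,383.5),.1645),onz(*A(174.5,339),.1375),onz(*B(183,338),.1375))
# fixed scene cam: subpixel shift of head
s0=load('scene0');s1=load('s18');u,v=proj(s0,[.5925,.1248,.165]).astype(int);print(u,v)
for nm,(x0,y0,x1,y1) in {'head':(u-12,v-9,u+12,v+7),'foot ref':(335,232,365,252)}.items():
  p=[cv2.GaussianBlur(cv2.cvtColor(s['image'],cv2.COLOR_BGR2GRAY),(0,0),1).astype(np.float32) for s in (s0,s1)]
  best=[cv2.phaseCorrelate(p[0][y0:y1,x0:x1].copy(),p[1][y0:y1,x0:x1].copy(),cv2.createHanningWindow((x1-x0,y1-y0),cv2.CV_32F))];print(nm,best)
print('expected for 2.5mm',proj(s0,[.5925,.1248,.1645])-proj(s0,[.5925,.1248,.167]))
f=lambda s:cv2.resize(s['image'][v-25:v+35,u-33:u+33],(0,0),fx=6,fy=6,interpolation=cv2.INTER_CUBIC)
cv2.imwrite('pics/e2.png',np.hstack([f(s0),f(s1)]))
```

```text
head [0.5924 0.1247 0.1645] [0. 0.]
disc [0.5935 0.1246 0.138 ] [0. 0.]
size px head w1 167 ->165;  [0.59237481 0.12466429 0.1645    ] [0.5933509  0.12464516 0.1375    ] [0.59331894 0.12483867 0.1375    ]
367 193
head [((-0.7290866119772446, -1.0311636002269804), 0.5646063623329004)]
foot ref [((0.07309893103877307, -0.05698322562062508), 0.8964270448684692)]
expected for 2.5mm [-0.09980532  0.58726178]
```

View pics/e2.png

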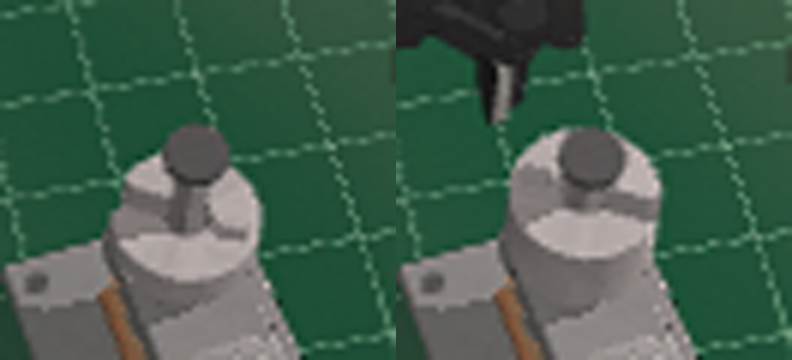

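Run:
```python
from h import *
print(job_done())
```

```text
the job is handed in; nothing more can be done
None
```

The thick weight is home on the press: slot over the earlier weight's rib, ram down, gripper open and clear. I handed it in at about 22 s of the 72 s allowed.

**What I did:** I picked the thick grey weight by its height, measured at about 20 mm. I gripped it across its slot and slid it along the stem's +x until the bore's back touched the stem, at about 5 N. I then backed off 2 mm, turned it about 54° anticlockwise without contact, lowered it over the rib at about 2 N, let go and retracted.

**Last checks, from two wrist views after release:**
- **Ram:** the stem's head top went from 0.167 m to 0.1645 m, so the ram is about 2.5 mm down.
- **Seating:** the weight's top is at 0.138 m, against 0.1375 m expected. Its centre is about 1 mm from the stem axis, and the rib shows lined up in the slot.
- **Other things on the desk:** they look unmoved in the final scene picture. I judged this by eye and did not measure them.

**Checks that failed or disagreed:**
- An automatic image-shift check of the head's drop in the scene camera gave the wrong direction. The background behind the head had changed, so I discarded it.
- Contact with the stem came about 1.7 mm earlier than the camera predicted, and I went by the contact.
- The gripper read 57.5 mm on a 60 mm disc, which I did not explain.

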